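# Scoop two small onions out of the prep bin

## Task

With the metal scoop that has the red handle, scoop both small onions out of the white bin: run the scoop along the bin floor so that the onions ride up into it against the far left corner. Then set the scoop, with both onions in it, down level on the open part of the green board beside the bin (do not drop it) and let go. Do not touch the onions with the gripper.

Things in the scene. Friction and masses are not known exactly. Their poses are not given: they have to be found in the camera images.
- board: Fixed green board 330 x 440 x 12 mm (x, y, z) with a white open bin fixed on it. Origin: centre of the underside; x away from the robot, y left, z up. Bin inner faces: x -140 and +140, y -185 and -15; inner floor z 16, rim z 62; walls 4 thick. Open part, y 0 to 220: two scoops of one shape at about x -85 and +85, y 120, either way round, one with a red handle, one all black.
- scoop: Metal scoop, red handle, 0.25 kg, on the board. Origin: centre of the flat 120 x 120 mm underside; x to the open front (away from the robot), z up. Floor 2 thick, lip at x +60; back and side walls 3 thick, 34 high (18 at the front). Red bar over the middle along y on two side uprights: 120 long, 18 wide in x, 24 high, centre z 120; pinch it across the 18 from above.
- onion_a: Flat golden onion, 46 mm across, 34 high, 45 g, smooth, on the bin floor. Origin: its centre. Slides ahead of the scoop until a wall stops it, then rides over the lip; may roll, so tip the scoop back before lifting. Board frame: both start at x +30 to +115, y -105 to -45, so the scoop fits behind them and can run to the far wall (x +140) beside the left wall (y -15).
- onion_b: The second onion, the same in size and look; one lies farther along the bin than the other. Origin: its centre. Scooping is easiest with the scoop level, skimming 1 to 2 mm above the bin floor at about 50 mm per second; if it jams, back off a few mm and go on.
Mind the look-alikes: they are no part of the job. Leave any purple or yellow look-alike of the scoop alone.

How it is judged:
On the way, in this order (a step that is already met when the one before it is completed fails the run):
1. inside the bin, both onions are in the scoop (x of onion_a in the frame of scoop between -0.06 and 0.055 m and y of onion_a in the frame of scoop between -0.06 and 0.06 m and z of onion_a in the frame of scoop between 0.005 and 0.045 m and x of onion_b in the frame of scoop between -0.06 and 0.055 m and y of onion_b in the frame of scoop between -0.06 and 0.06 m and z of onion_b in the frame of scoop between 0.005 and 0.045 m and x of scoop in the frame of board between -0.1 and 0.1 m and y of scoop in the frame of board between -0.145 and -0.055 m and height (world z) of scoop below 0.06 m), for 0.2 s.
2. the scoop, still held, stands level on the open part of the board with both onions in it (x of onion_a in the frame of scoop between -0.06 and 0.055 m and y of onion_a in the frame of scoop between -0.06 and 0.06 m and z of onion_a in the frame of scoop between 0.005 and 0.045 m and x of onion_b in the frame of scoop between -0.06 and 0.055 m and y of onion_b in the frame of scoop between -0.06 and 0.06 m and z of onion_b in the frame of scoop between 0.005 and 0.045 m and x of scoop in the frame of board between -0.13 and 0.13 m and y of scoop in the frame of board between 0.045 and 0.19 m and z of scoop in the frame of board between 0.002 and 0.02 m and angle between scoop's own z axis and vertical below 0.17 rad and contact force between the fingers and scoop above 1 N), for 0.1 s.
At the end, for the whole second after the job is handed in: The red-handled scoop, released and at rest, stands on the open part of the board (board frame: centre x -130 to 130, y 45 to 190, height 2 to 20 mm), tilted under 10 degrees, with both onion centres inside it (behind the lip, between the sides, under 45 mm above its underside), at rest (x of onion_a in the frame of scoop between -0.06 and 0.055 m and y of onion_a in the frame of scoop between -0.06 and 0.06 m and z of onion_a in the frame of scoop between 0.005 and 0.045 m and x of onion_b in the frame of scoop between -0.06 and 0.055 m and y of onion_b in the frame of scoop between -0.06 and 0.06 m and z of onion_b in the frame of scoop between 0.005 and 0.045 m and x of scoop in the frame of board between -0.13 and 0.13 m and y of scoop in the frame of board between 0.045 and 0.19 m and z of scoop in the frame of board between 0.002 and 0.02 m and angle between scoop's own z axis and vertical below 0.17 rad and linear speed of scoop below 0.02 m/s and linear speed of each of onion_a, onion_b below 0.03 m/s); the robot touches nothing.
It fails at once if the robot touches an onion (contact force between any of the fingers, the arm and onion_a above 0.5 N or contact force between any of the fingers, the arm and onion_b above 0.5 N).
It also fails if it takes over 67 s, if anything falls off the work surface, if the arm or the gripper's body presses on something with over 40 N, if the wrist force passes 120 N, or if a joint passes its speed limit or range.

## Robot

A 7-joint arm with a two-finger parallel gripper is mounted at the origin on the work surface. World frame = base frame: x ahead of the robot, y to its left, z up, the work surface at z = 0. Lengths are in m, angles in rad, forces in N, time in s.
With the tool pointing down it reaches from about 0.4 to 0.9 m from the base axis. Payload 5.6 kg.
Tool frame: the origin (TCP) lies midway between the tips of the shut fingers; the grasp point (between the pads) lies 19 mm behind it; z points along the fingers, y is the line along which they close (so a half turn about z gives the same grasp; the last joint's range is limited). The gripper opens to 92 mm and grips with 3 to 60 N. Pads are 20 mm wide; open, the fingers measure 128 mm over their backs; the gripper's body (75 mm by 189 mm) begins 69 mm behind the grasp point.
Start: joints at [1.234, 0.468, -0.012, 1.603, 0.006, 1.071, -0.056], TCP at [0.188, -0.622, 0.215] pointing down, gripper open.
Joint ranges: [-2.53, 2.53], [-0.31, 2.02], [-1.57, 1.55], [0.28, 2.44], [-1.29, 4.43], [0.15, 1.84], [-2.92, 2.92]. Speed limits (rad/s): [2.57, 2.57, 3.14, 3.14, 3.14, 3.14, 3.14].

## Interface

Orientations are given as a 3x3 rotation matrix whose columns are the frame's x, y, z axes.
In Python, from station import env, effector, solver, viewer, workorder, search_frame, tip_of gives the robot as it stands. Calls block until the motion is done:
- env.reach(position, orientation): joint-space move of the TCP to a pose.
- env.movel(position, frame=None, rate=0.15): straight line of the TCP; frame=None keeps the orientation; rate is the mean speed in m/s.
- env.goto_joints(angles): joint-space move.
- effector.release() and effector.grasp(squeeze=None): open the fingers fully, or close them until they stop; squeeze is the grip in N (None keeps the last).
- env.pause(seconds).
- solver.inverse_kinematics(position, orientation): joint angles nearest the present ones, or None.
- env.sense(): the state.
- viewer.read_camera(name): name is "side" or "top"; returns (picture, depth): 420x560x3 uint8, red, green, blue; 420x560 float32, m along the optical axis (not along the pixel's ray), 0 where there is no reading.
- viewer.camera_info(name): a dict with "intrinsics" (3x3 intrinsics, pixels), "eye" and "rotation" of the camera in the world. Camera axes: x right, y up, looking along -z (the intrinsics and any distortion apply to the point x, -y, -z); pixel columns grow to the right and rows downward; lengths in m; the calibration is good to about 2 mm. A picture is of the moment at which its call begins. camera_info takes no time and is no camera call.
A pose or a line that the arm cannot do raises env.PlanningError and nothing moves.
- workorder.finish_job(): hands the job in; it is judged then, once.
Trained networks look in the newest picture that a camera, given by its name, has taken for a name from the list of things; names that differ only in an ending like _2 or _b are one class to them, and where a whole thing is asked for, a point or a joint stands for the part that bears it (a point fixed in the world has none). Each returns a list of dicts, best first, with "score" (0 to 1); they miss things now and then, are a little off and sometimes report something else, mostly with a low value. They report only what shows in the picture. A call takes as long as a camera call. They do not tell look-alikes from the thing itself.
- search_frame(camera, name): "at" ([x, y, z] in m, in world coordinates, good to about 4 mm: the middle of the surface that is visible of it).
- tip_of(camera, name): "at" ([x, y, z] in m, in world coordinates, good to about 4 mm: a listed point, or the origin of a listed thing).
The state is a dict: "t": time; "joint_positions": joint angles; "joint_velocities": joint speeds; "tau": joint torques, N m; "ee_pos": TCP position; "tcp_rot": TCP orientation; "wrist_force": force on the tool from outside, world axes, zero at the start; "moment": the same for the moment, N m; "gripper_width": finger opening in m; "grasp_force": force on a finger pad.
Only numpy, scipy, OpenCV 4.12 (cv2) and the standard library are available. Lean on these libraries where they do the work, as an engineer would, in place of code of your own. Each camera call takes 0.05 s, during which the arm holds its last target. There are 200 camera calls.

## Working session

There is one attempt and no reset: what is moved stays moved. The work goes in short steps, each a Python script; the robot and the scene stay as the last script left them, time stands still between calls to the robot, and variables do not carry over. Pictures are saved under pics/ and viewed, at most 10 in all, crops included, and the job is handed in when it is done.

```bash
mkdir -p pics; ls; python3 - <<'E'
from station import *
import cv2,numpy as np
for c in("top","side"):
    p,d=viewer.read_camera(c); cv2.imwrite(f"pics/{c}0.png",p[:,:,::-1]); np.savez(f"{c}0.npz",p=p,d=d)
    i=viewer.camera_info(c); print(c,{k:np.round(np.array(v),3).tolist() if not isinstance(v,str) else v for k,v in i.items()})
    for n in("board","scoop","onion_a"):
        print(n,[(np.round(r["at"],3).tolist(),round(r["score"],2)) for r in tip_of(c,n)],[(np.round(r["at"],3).tolist(),round(r["score"],2)) for r in search_frame(c,n)])
s=env.sense();print(s["t"],s["tcp_rot"])
E
```

```text
pics
top {'intrinsics': [[404.793, 0.0, 284.334], [0.0, 404.793, 204.822], [0.0, 0.0, 1.0]], 'eye': [0.47, 0.139, 1.04], 'rotation': [[0.013, 0.997, -0.073], [-1.0, 0.013, -0.003], [-0.002, 0.073, 0.997]]}
board [([0.58, 0.039, 0.001], 0.73)] [([0.577, -0.005, 0.01], 0.84)]
scoop [([0.395, 0.607, 0.001], 0.98), ([0.396, 0.397, 0.001], 0.77), ([0.512, -0.317, 0.003], 0.64), ([0.655, 0.161, 0.011], 0.61)] [([0.405, 0.601, 0.002], 0.73), ([0.65, 0.159, 0.013], 0.64), ([0.401, 0.388, 0.002], 0.61), ([0.515, -0.313, 0.003], 0.57), ([0.684, -0.004, 0.044], 0.42)]
onion_a [([0.629, -0.055, 0.033], 0.77), ([0.686, -0.009, 0.034], 0.68)] [([0.628, -0.051, 0.043], 0.66), ([0.685, -0.007, 0.046], 0.57)]
side {'intrinsics': [[537.6, 0.0, 286.604], [0.0, 537.6, 207.02], [0.0, 0.0, 1.0]], 'eye': [0.025, 1.216, 0.74], 'rotation': [[-0.891, 0.231, -0.392], [-0.455, -0.437, 0.776], [0.008, 0.869, 0.494]]}
board [([0.58, 0.03, 0.004], 0.84)] [([0.575, 0.019, 0.013], 0.7)]
scoop [([0.399, 0.394, 0.0], 0.96), ([0.656, 0.16, 0.012], 0.78), ([0.396, 0.611, 0.0], 0.74), ([0.511, -0.316, -0.003], 0.65)] [([0.398, 0.385, 0.0], 0.94), ([0.514, -0.322, 0.017], 0.94), ([0.398, 0.605, 0.003], 0.81), ([0.648, 0.159, 0.035], 0.8), ([0.578, 0.021, 0.017], 0.45)]
onion_a [([0.631, -0.056, 0.033], 0.67), ([0.685, -0.012, 0.031], 0.62), ([0.58, 0.034, 0.0], 0.35)] [([0.622, -0.044, 0.042], 0.6), ([0.68, -0.006, 0.044], 0.48)]
0.7 [[ 9.57154255e-01  2.89578543e-01 -3.39345671e-06]
 [ 2.89578540e-01 -9.57154247e-01 -1.26364357e-04]
 [-3.98404679e-05  1.19967510e-04 -9.99999992e-01]]
```

View pics/top0.png

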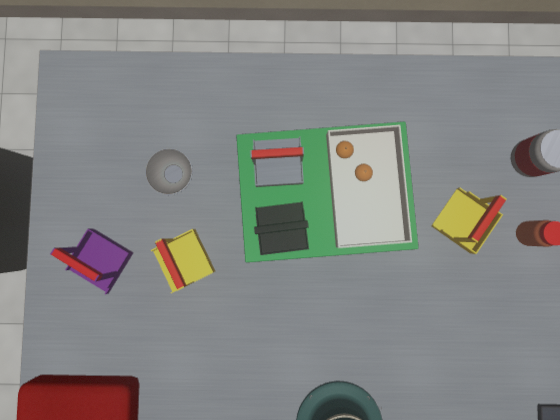

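View pics/side0.png

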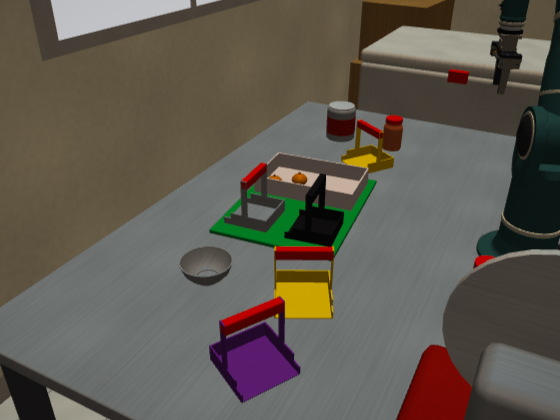

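Candidates for the scoop in the top view are grey with a red bar (278,160), all black (283,228), yellow (183,260), yellow (468,218) and purple (95,260). I choose the grey one with the red bar. Onions are at (345,149) and (364,172). Next I'll check the choice in a crop and measure it.

```bash
cat > h.py <<'E'
import numpy as np,cv2
from station import *
def cloud(c,d):
    i=viewer.camera_info(c);K=np.array(i["intrinsics"]);v,u=np.mgrid[:d.shape[0],:d.shape[1]]
    P=np.stack([(u-K[0,2])/K[0,0]*d,-(v-K[1,2])/K[1,1]*d,-d],-1)
    return P@np.array(i["rotation"]).T+np.array(i["eye"])
def rect(P):
    (c,s,a)=cv2.minAreaRect((P[:,:2]*1000).astype(np.float32)); return np.round(c,1),np.round(s,1),round(a,2)
E
python3 - <<'E'
from h import *
for c,box in(("top",(110,270,225,425)),("side",(140,260,200,390))):
    f=np.load(f"{c}0.npz");p,d=f["p"],f["d"];W=cloud(c,d);q=p.astype(int)
    r0,r1,c0,c1=box;M=np.zeros(d.shape,bool);M[r0:r1,c0:c1]=1;M&=d>0
    R,G,B=q[...,0],q[...,1],q[...,2]
    g=M&(G>R+40)&(G>B+40);print(c,"board",rect(W[g]),np.median(W[g][:,2]))
    h=M&(R>G+60)&(R>B+60)&(W[...,2]>.09);print("handle",rect(W[h]),h.sum(),np.percentile(W[h][:,2],[2,50,98]))
    w=M&(abs(W[...,2]-.062)<.006)&(W[...,1]<.05)&(R>90);print("rim",rect(W[w]),w.sum())
    fl=M&(abs(W[...,2]-.016)<.004)&(abs(R-G)<30)&(R>110)&(W[...,1]<.03);print("binfloor",rect(W[fl]),np.median(W[fl][:,2]))
    o=M&(R>G+40)&(R>B+60)&(W[...,2]<.065)&(W[...,2]>.02)&(W[...,1]<.04)
    n,l=cv2.connectedComponents(o.astype(np.uint8))
    for k in range(1,n):
        if (l==k).sum()>15: print("onion",rect(W[l==k]),W[l==k][:,2].max())
    s=M&(abs(R-G)<20)&(abs(W[...,0]-.66)<.09)&(abs(W[...,1]-.16)<.09)&(W[...,2]>.0125)
    print("scoop",rect(W[s]),s.sum())
f=[cv2.resize(np.load(f"{c}0.npz")["p"][a:a+100,b:b+100],(400,400),interpolation=cv2.INTER_CUBIC) for c,a,b in(("top",115,230),("side",150,205))]
cv2.imwrite("pics/crop.png",np.hstack(f)[:,:,::-1])
E
```

```text
top board (array([582.8,  35.5]), array([327.7, 438.7]), 5.2) 0.012778834808993667
handle (array([654.5, 159.7]), array([ 17.8, 113. ]), 4.35) 407 [0.13732513 0.14440652 0.1477268 ]
rim (array([592.8, -64.1]), array([288.3, 178.9]), 5.24) 818
binfloor (array([603.1, -82.5]), array([311.8, 197. ]), 5.06) 0.016722138776972262
onion (array([684.4,  -6.8]), array([37.5, 35.5]), 88.3) 0.05769413421457381
onion (array([627.3, -55.1]), array([35.2, 34.9]), 46.3) 0.05867557712888727
scoop (array([654.4, 160.3]), array([118.9, 119.1]), 4.12) 1576
side board (array([588.5,  24.6]), array([344.3, 471. ]), 5.56) 0.012791106384647533
handle (array([536.8, 277.1]), array([112.3, 426.1]), 48.76) 950 [0.11511597 0.13145322 0.14611543]
rim (array([ 599. , -157.1]), array([289.4, 373.1]), 5.5) 215
binfloor (array([ 600.1, -207.5]), array([315.8, 271.3]), 86.45) 0.016842573635027447
onion (array([637.1, -75.5]), array([40.9, 96.3]), 26.39) 0.05606780428300251
onion (array([682. ,  -5.8]), array([32.3, 19.3]), 25.54) 0.05868939325221911
scoop (array([651.2, 160.2]), array([121.2, 132.8]), 3.9) 1584
```

View pics/crop.png

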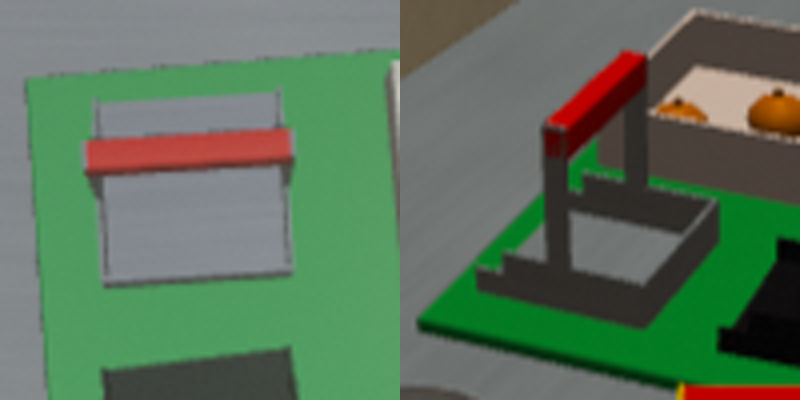

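The crop confirms it. This is the grey metal scoop with the red bar, and its back wall faces the robot so the open front faces away. Board centre is (0.583, 0.0355) with yaw 5.2°. Onions in the board frame are at about (97, -51) and (36, -94).

```bash
cat >> h.py <<'E'
C=np.array([.5828,.0355,0.]);YB=np.deg2rad(5.2);SG=1
def Rz(a): return np.array([[np.cos(a),-np.sin(a),0],[np.sin(a),np.cos(a),0],[0,0,1.]])
def Ry(a): return np.array([[np.cos(a),0,np.sin(a)],[0,1,0],[-np.sin(a),0,np.cos(a)]])
def pose(bx,by,bz,tilt=0.,yaw=YB,sg=None):
    """TCP pose for scoop origin at board (bx,by,bz) m; tilt>0 = lip up, pivoting about the back bottom edge"""
    sg=sg or SG; R=Rz(yaw)@Ry(-tilt); back=np.array([-.06,0,0])
    o=C+Rz(YB)@np.array([bx,by,bz])+Rz(yaw)@back-R@back
    G=np.array([[0,sg,0],[sg,0,0],[0,0,-1.]]).T
    return o+R@np.array([0,0,.101]),R@G
def st(m=""):
    s=env.sense();print(m,"t",round(s["t"],2),"tcp",np.round(s["ee_pos"],4),"F",np.round(s["wrist_force"],1),"M",np.round(s["moment"],2),"w",round(s["gripper_width"],4),"gf",round(float(np.max(s["grasp_force"])),1));return s
E
python3 - <<'E'
from h import *
for sg in(1,-1):
    for a in((.0827,.1175,.012),(-.066,-.079,.0175),(.077,-.079,.0175),(.077,-.079,.0175,.3),(.077,-.079,.11,.3),(.08,.12,.1,.3)):
        q=solver.inverse_kinematics(*pose(*a,sg=sg)); print(sg,a,None if q is None else np.round(q,2))
E
```

```text
1 (0.0827, 0.1175, 0.012) [ 0.2   0.75 -0.74  1.58  0.57  1.04 -0.61]
1 (-0.066, -0.079, 0.0175) [ 0.52  0.47 -0.61  1.95  0.36  0.83 -0.19]
1 (0.077, -0.079, 0.0175) [ 0.47  0.72 -0.69  1.6   0.52  1.02 -0.29]
1 (0.077, -0.079, 0.0175, 0.3) [ 0.49  0.49 -0.58  1.93  0.47  0.54 -0.28]
1 (0.077, -0.079, 0.11, 0.3) [ 0.57  0.37 -0.67  1.85  0.32  0.72 -0.15]
1 (0.08, 0.12, 0.1, 0.3) [ 0.38  0.48 -0.92  1.84  0.68  0.81 -0.77]
-1 (0.0827, 0.1175, 0.012) [ 0.45  1.1  -1.34  1.56  1.09  1.37  2.23]
-1 (-0.066, -0.079, 0.0175) [-0.9   0.83  1.35  2.04 -0.93  1.1  -2.16]
-1 (0.077, -0.079, 0.0175) [-0.76  1.05  1.34  1.68 -1.06  1.31 -2.26]
-1 (0.077, -0.079, 0.0175, 0.3) [-0.79  0.66  1.12  2.   -1.05  0.77 -2.14]
-1 (0.077, -0.079, 0.11, 0.3) [-0.94  0.63  1.36  1.93 -0.93  0.95 -2.24]
-1 (0.08, 0.12, 0.1, 0.3) [ 0.58  0.72 -1.32  1.83  1.02  1.04  2.14]
```

```bash
python3 - <<'E'
from h import *
ys=np.deg2rad(4.3); b=(.0827,.1175)
effector.release()
p,R=pose(*b,.13,yaw=ys); env.reach(p,R); st("above")
p,R=pose(*b,.0125,yaw=ys); env.movel(p,R,rate=.12); st("down")
effector.grasp(60); st("grip")
p,R=pose(*b,.11,yaw=ys); env.movel(p,R,rate=.12); st("lift")
p,R=pose(-.068,-.079,.11); env.movel(p,R,rate=.2); st("over bin")
for c in("top","side"):
    q,d=viewer.read_camera(c); np.savez(f"{c}1.npz",p=q,d=d); cv2.imwrite(f"pics/{c}1.png",q[:,:,::-1])
W=cloud("top",d:=np.load("top1.npz")["d"])
E
python3 -c "
import cv2,numpy as np
a=[cv2.resize(cv2.imread('pics/%s1.png'%c)[y:y+150,x:x+150],(400,400)) for c,y,x in(('top',110,290),('side',60,230))]
cv2.imwrite('pics/c1.png',np.hstack(a))"
```

```text
above t 4.1 tcp [0.6548 0.1589 0.2309] F [ 0.   0.5 -0.2] M [ 0.01 -0.08  0.05] w 0.0922 gf 0.0
down t 5.23 tcp [0.655  0.1604 0.1145] F [ 0.   0.3 -0.5] M [-0.05 -0.13  0.  ] w 0.0919 gf 0.0
grip t 6.34 tcp [0.6541 0.16   0.1133] F [-0.8  0.7 -0.5] M [-0.07  0.14  0.  ] w 0.0177 gf 60.0
lift t 7.31 tcp [0.654  0.1596 0.21  ] F [-0.6  0.5 -3.6] M [-0.04 -0.13 -0.05] w 0.0179 gf 60.0
over bin t 8.7 tcp [ 0.5226 -0.0483  0.2112] F [ 0.7 -0.5 -3.2] M [-0.01 -0.14  0.03] w 0.0175 gf 60.0
```

View pics/c1.png

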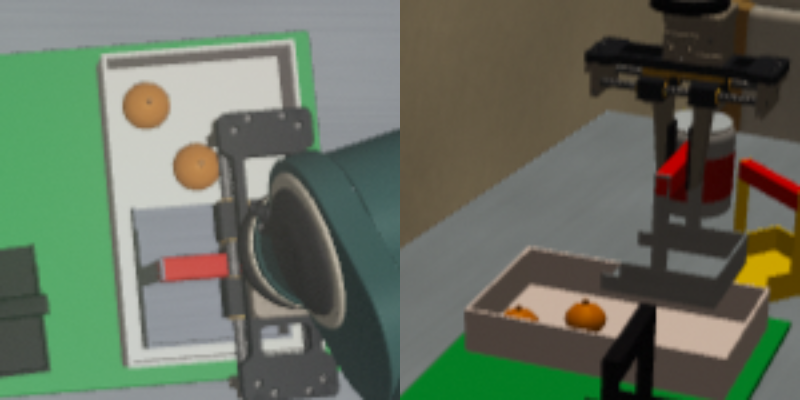

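```bash
python3 - <<'E'
from h import *
f=np.load("top1.npz");p,d=f["p"].astype(int),f["d"];W=cloud("top",d)
L=(W-C)@Rz(YB)
m=(d>0)&(abs(p[...,0]-p[...,1])<22)&(abs(W[...,2]-.112)<.015)&(abs(L[...,0]+.068)<.052)&(L[...,1]>-.132)&(L[...,1]<-.05)
P=L[m];A=np.c_[P[:,:2]-[-.068,-.08],np.ones(len(P))];k,*_=np.linalg.lstsq(A,P[:,2],rcond=None);print("plane slope x,y, z0",k,len(P))
m=(d>0)&(abs(W[...,2]-.12)<.03)&(abs(L[...,0]+.068)<.09)&(abs(L[...,1]+.08)<.09)
print("scoop extents L",np.percentile(L[m][:,:2],[1,99],axis=0))
p,R=pose(-.068,-.080,.022); env.movel(p,R,rate=.1); env.pause(.2); st("near"); print(p)
p,R=pose(-.068,-.080,.0175); env.movel(p,R,rate=.03); env.pause(.2); st("floor"); print(p)
E
```

```text
plane slope x,y, z0 [-0.00148983  0.00528055  0.11288622] 634
scoop extents L [[-0.12496204 -0.13488822]
 [-0.00675008 -0.01777616]]
near t 10.03 tcp [ 0.5227 -0.0504  0.1236] F [-0.7  0.8 -3.3] M [-0.01 -0.12  0.03] w 0.0173 gf 60.0
[ 0.52233047 -0.05033377  0.123     ]
floor t 10.53 tcp [ 0.5224 -0.0503  0.1185] F [ 0.3 -0.1 -3.5] M [-0.02 -0.13 -0.04] w 0.0172 gf 60.0
[ 0.52233047 -0.05033377  0.1185    ]
```

```bash
python3 - <<'E'
from h import *
xs=[-.03,0,.015,.03,.04,.05,.058,.066,.072,.076]
for x in xs:
    p,R=pose(x,-.081,.0172); env.movel(p,R,rate=.05); s=st(f"{x}")
    if np.linalg.norm(s["wrist_force"][:2])>25 or abs(s["wrist_force"][2]+3.4)>25: print("JAM");break
env.pause(.3); st("end")
q,d=viewer.read_camera("top"); np.savez("top2.npz",p=q,d=d); a=q[100:250,280:430]
q,d=viewer.read_camera("side"); np.savez("side2.npz",p=q,d=d); b=q[120:220,230:380]
cv2.imwrite("pics/c2.png",np.hstack([cv2.resize(a,(400,400)),cv2.resize(b,(400,400))])[:,:,::-1])
E
```

```text
-0.03 t 11.44 tcp [ 0.56   -0.0478  0.1181] F [ 0.1 -0.6 -3.6] M [-0.1  -0.12  0.  ] w 0.0178 gf 60.0
0 t 12.19 tcp [ 0.59   -0.045   0.1181] F [ 0.1 -0.4 -3.6] M [-0.06 -0.18 -0.01] w 0.0176 gf 60.0
0.015 t 12.64 tcp [ 0.6053 -0.0436  0.1181] F [-0.3  0.8 -2.5] M [-0.07 -0.08 -0.  ] w 0.0179 gf 60.0
0.03 t 13.09 tcp [ 0.6202 -0.0422  0.1181] F [-0.3  0.7 -2.7] M [-0.04 -0.07  0.04] w 0.0172 gf 60.0
0.04 t 13.44 tcp [ 0.6303 -0.0414  0.1182] F [-0.3 -0.6 -3.7] M [-0.06 -0.11  0.05] w 0.0175 gf 60.0
0.05 t 13.79 tcp [ 0.6402 -0.0405  0.118 ] F [-0.7 -1.  -4.3] M [-0.05  0.02  0.  ] w 0.0175 gf 60.0
0.058 t 14.1 tcp [ 0.6485 -0.0397  0.1183] F [ 0.7 -0.5 -3.5] M [-0.02 -0.09  0.02] w 0.0182 gf 60.0
0.066 t 14.41 tcp [ 0.6562 -0.039   0.1182] F [-0.8 -0.1 -4.6] M [-0.04 -0.04 -0.04] w 0.0176 gf 60.0
0.072 t 14.68 tcp [ 0.6622 -0.0385  0.1182] F [-0.   0.6 -4. ] M [-0.09 -0.05 -0.03] w 0.0172 gf 60.0
0.076 t 14.93 tcp [ 0.6661 -0.0382  0.1182] F [ 0.3 -0.5 -4. ] M [-0.03 -0.05  0.02] w 0.0177 gf 60.0
end t 15.22 tcp [ 0.6658 -0.0383  0.1183] F [ 0.1  0.2 -4.2] M [-0.07 -0.11  0.05] w 0.0174 gf 60.0
```

View pics/c2.png

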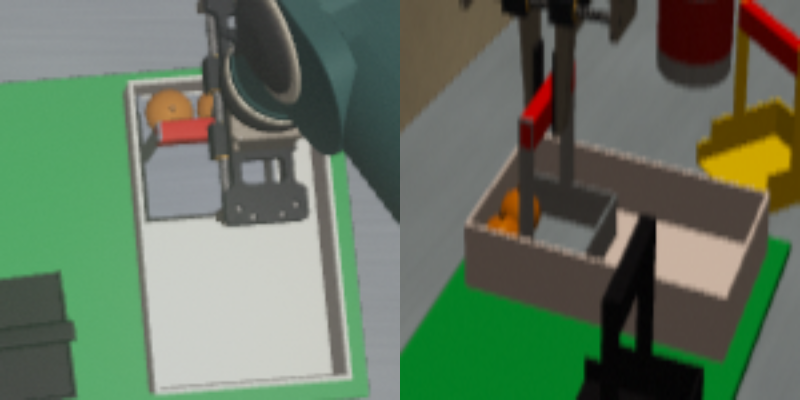

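The top crop shows both onions over the scoop at (168,107) and (207,105), against the far wall. The load is up about 0.8 N, which matches two onions. Now I'll tip back.

```bash
python3 - <<'E'
from h import *
for x,z,t in((.076,.0175,.1),(.074,.0185,.2),(.068,.0195,.26)):
    p,R=pose(x,-.081,z,t); env.movel(p,R,rate=.03); st(t)
env.pause(.6); st("tipped")
q,d=viewer.read_camera("top"); a=q[100:250,280:430]
o=[(np.round(Rz(YB).T@(np.array(r["at"])-C),3),round(r["score"],2)) for r in tip_of("top","onion_a")]
q,d=viewer.read_camera("side"); b=q[120:220,230:380]
print(o,[(np.round(Rz(YB).T@(np.array(r["at"])-C),3),round(r["score"],2)) for r in tip_of("side","onion_a")])
cv2.imwrite("pics/c3.png",np.hstack([cv2.resize(a,(400,400)),cv2.resize(b,(400,400))])[:,:,::-1])
E
```

```text
0.1 t 15.88 tcp [ 0.6557 -0.0395  0.1242] F [ 0.5 -0.3 -3.6] M [-0.11  0.13 -0.01] w 0.0177 gf 60.0
0.2 t 16.49 tcp [ 0.6432 -0.0404  0.1296] F [ 0.6 -0.2 -4.3] M [-0.06  0.35  0.06] w 0.0176 gf 60.0
0.26 t 17.07 tcp [ 0.6304 -0.0416  0.1327] F [-0.5  0.2 -3.9] M [-0.13  0.47  0.  ] w 0.0172 gf 60.0
tipped t 17.68 tcp [ 0.63   -0.0415  0.1325] F [ 0.1 -0.3 -3.9] M [-0.06  0.48 -0.01] w 0.0176 gf 60.0
[(array([ 0.101, -0.096,  0.061]), 0.6), (array([ 0.1  , -0.052,  0.064]), 0.55), (array([ 0.067, -0.082,  0.036]), 0.19)] [(array([ 0.099, -0.101,  0.064]), 0.67), (array([ 0.098, -0.051,  0.06 ]), 0.6)]
```

View pics/c3.png

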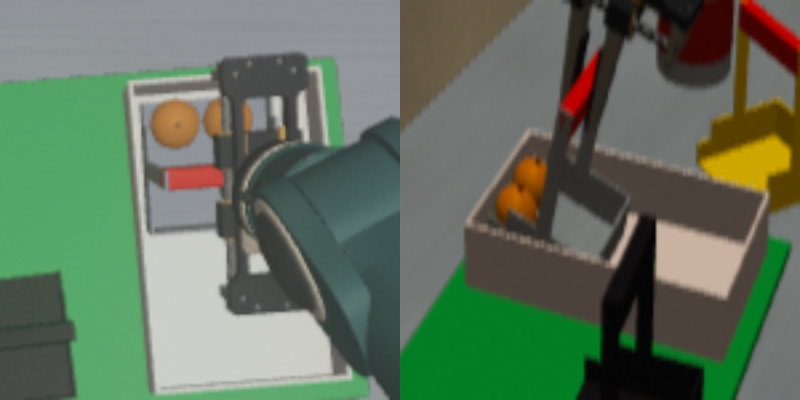

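Both onions sit inside the tipped scoop, seen at (175,123) and (228,117) in the top half of the crop, at about scoop x +33 mm. Now I'll lift, carry and lower.

```bash
python3 - <<'E'
from h import *
def go(x,y,z,t,r):
    p,R=pose(x,y,z,t); env.movel(p,R,rate=r); return st((x,y,z,t))
go(.062,-.081,.10,.26,.06)
go(.070,.020,.10,.26,.09)
go(.080,.118,.10,.26,.09)
go(.080,.118,.04,.26,.07)
go(.080,.118,.03,.12,.025)
go(.080,.118,.022,.0,.025)
env.pause(.3)
for z in(.016,.0135,.0125,.0115,.0105):
    s=go(.080,.118,z,0,.02); env.pause(.15)
    if st("chk")["wrist_force"][2]>-2.5: break
env.pause(.3)
o=None
q,d=viewer.read_camera("top"); a=q[110:260,220:370]
S=Rz(YB)@np.array([.08,.118,.012])+C
f=lambda c:[(np.round(Rz(YB).T@(np.array(r["at"])-S),3),round(r["score"],2)) for r in tip_of(c,"onion_a")]
o=f("top"); q,d=viewer.read_camera("side"); b=q[120:270,190:340]; print(o,f("side"))
cv2.imwrite("pics/c4.png",np.hstack([cv2.resize(a,(400,400)),cv2.resize(b,(400,400))])[:,:,::-1])
E
```

```text
(0.062, -0.081, 0.1, 0.26) t 19.37 tcp [ 0.6238 -0.0421  0.2126] F [-0.6  0.4 -4.4] M [-0.06  0.46 -0.01] w 0.0175 gf 60.0
(0.07, 0.02, 0.1, 0.26) t 20.64 tcp [0.6229 0.0583 0.2129] F [-0.1 -0.3 -3.9] M [-0.09  0.43 -0.03] w 0.0176 gf 60.0
(0.08, 0.118, 0.1, 0.26) t 21.88 tcp [0.624  0.1568 0.2129] F [-0.1  0.5 -4.3] M [-0.07  0.45 -0.01] w 0.0178 gf 60.0
(0.08, 0.118, 0.04, 0.26) t 22.89 tcp [0.6243 0.158  0.1536] F [-0.7 -0.2 -4.1] M [-0.13  0.41  0.01] w 0.0178 gf 60.0
(0.08, 0.118, 0.03, 0.12) t 23.92 tcp [0.6391 0.1592 0.1375] F [ 0.3  0.4 -3.2] M [-0.03  0.18  0.03] w 0.0178 gf 60.0
(0.08, 0.118, 0.022, 0.0) t 24.83 tcp [0.6515 0.1604 0.1231] F [-0.1 -1.1 -3.2] M [-0.04  0.01  0.05] w 0.0177 gf 60.0
(0.08, 0.118, 0.016, 0) t 25.58 tcp [0.6517 0.1603 0.1167] F [-0.5  0.1 -4.4] M [-0.05 -0.13 -0.  ] w 0.0176 gf 60.0
chk t 25.73 tcp [0.6518 0.1603 0.117 ] F [-0.4 -0.  -3.7] M [-0.07 -0.1  -0.01] w 0.0177 gf 60.0
(0.08, 0.118, 0.0135, 0) t 26.01 tcp [0.6516 0.1602 0.1143] F [ 0.3 -0.1 -3.2] M [-0.   -0.07 -0.04] w 0.0176 gf 60.0
chk t 26.16 tcp [0.6518 0.1603 0.1145] F [ 0.2 -1.  -2.7] M [-0.03 -0.07 -0.03] w 0.0175 gf 60.0
(0.08, 0.118, 0.0125, 0) t 26.41 tcp [0.6517 0.1602 0.1134] F [ 0.2 -0.2 -3.7] M [-0.06 -0.05  0.04] w 0.0176 gf 60.0
chk t 26.56 tcp [0.6518 0.1603 0.1135] F [ 0.1 -0.5 -4.1] M [-0.07 -0.11  0.  ] w 0.0174 gf 60.0
(0.08, 0.118, 0.0115, 0) t 26.81 tcp [0.6519 0.1603 0.1131] F [-2.4 -1.4  1.7] M [-0.2   0.38  0.03] w 0.0172 gf 60.0
chk t 26.96 tcp [0.6518 0.1604 0.1131] F [-3.  -1.5  3.4] M [-0.31  0.48 -0.01] w 0.0176 gf 60.0
[] [(array([ 0.041, -0.018,  0.021]), 0.65), (array([-0.083, -0.115, -0.012]), 0.57), (array([0.042, 0.027, 0.017]), 0.56)]
```

View pics/c4.png

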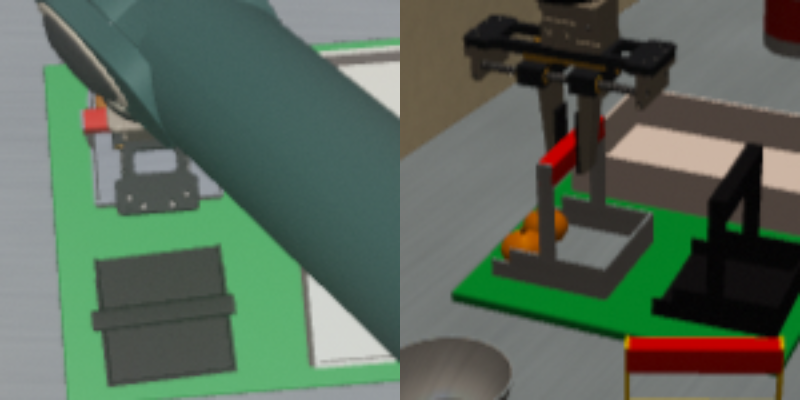

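Scoop stands on the board, with both onions inside at about x +41 mm, which is within the limit of 55. Releasing and withdrawing.

```bash
python3 - <<'E'
from h import *
effector.release(); env.pause(.2); st("rel")
p,R=pose(.080,.118,.16); env.movel(p,R,rate=.12); st("up")
env.movel(p+[-.2,-.12,.08],R,rate=.25); env.pause(.3); st("away")
S=Rz(YB)@np.array([.08,.118,.012])+C
q,d=viewer.read_camera("top"); a=q[110:260,220:370]
f=lambda c,n:[(np.round(Rz(YB).T@(np.array(r["at"])-S),3),round(r["score"],2)) for r in tip_of(c,n)]
print(f("top","onion_a"),f("top","scoop")); q,d=viewer.read_camera("side"); b=q[120:270,190:340]; print(f("side","onion_a"))
cv2.imwrite("pics/c5.png",np.hstack([cv2.resize(a,(400,400)),cv2.resize(b,(400,400))])[:,:,::-1])
E
```

```text
rel t 28.82 tcp [0.6518 0.1603 0.1125] F [ 0.9  0.7 -0.2] M [ 0.01 -0.09 -0.03] w 0.0921 gf 0.0
up t 30.21 tcp [0.6514 0.16   0.26  ] F [ 0.5  0.4 -0.5] M [-0.05 -0.06  0.02] w 0.092 gf 0.0
away t 31.64 tcp [0.4519 0.0408 0.3407] F [ 0.1 -0.1  0.1] M [-0.02 -0.07  0.  ] w 0.0919 gf 0.0
[(array([ 0.042, -0.018,  0.016]), 0.69), (array([0.042, 0.032, 0.021]), 0.5)] [(array([-0.216,  0.466, -0.012]), 0.84), (array([-0.181, -0.463, -0.008]), 0.72), (array([ 0.001, -0.001,  0.001]), 0.59)]
[(array([ 0.041, -0.018,  0.018]), 0.65), (array([0.036, 0.029, 0.017]), 0.42)]
```

View pics/c5.png

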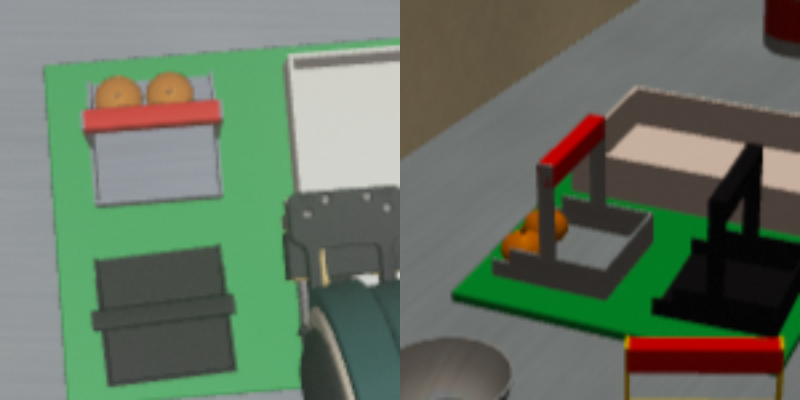

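The scoop stands level on the open part of the board with both onions inside, at (118,92) and (170,88), and the arm is clear.

```bash
python3 -c "
from station import *
print(workorder.finish_job())"
```

```text
the job is handed in; nothing more can be done
None
```

I handed the job in at about 32 s: the red-handled scoop stands level and released on the open part of the board with both onions in it; the judge's result was not shown.

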